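# Load the spring-clip holder with the longest bar that fits

### The arm

A 6-joint arm with a two-finger parallel gripper is mounted at the origin on a cart in front of the work surface, level with it; the furniture and walls round the work are solid. World frame = base frame: x ahead of the robot, y to its left, z up, the work surface at z = 0. Lengths are in m, angles in rad, forces in N, time in s.
With the tool pointing down it reaches from about 0.325 to 0.9 m from the base axis. Payload 6.1 kg.
Tool frame: the origin (TCP) lies between the finger pads; the fingertips stand 14 mm ahead of it and the grasp point (between the pads) lies 5 mm behind it; z points along the fingers, y is the line along which they close (so a half turn about z gives the same grasp; the last joint's range is limited). The gripper opens to 85 mm and grips with 20 to 120 N. Pads are 22 mm wide; open, the fingers measure 114 mm over their backs; the gripper's body (76 mm by 85 mm) begins 54 mm behind the grasp point. The pads swing forward as they close: fully open they stand 13 mm farther back than shut.
Start: joints at [1.113, 0.22, 1.526, -0, 1.395, -0.126], TCP at [0.204, 0.591, 0.214] pointing down, gripper open.
Joint ranges: [-2.98, 2.98], [-0.91, 2.08], [0.09, 2.57], [-1.24, 4.39], [0.2, 2.65], [-2.68, 2.68]. Speed limits (rad/s): [2.57, 2.57, 3.01, 3.14, 3.14, 3.14].

### API

Orientations are given as a rotation vector (axis times angle).
In Python, from rig import r gives the robot as it stands. The module is installed in compiled form; this text tells all that it offers.
- The arm moves only by the tool step_arm, never from a script. Its argument "rows" is a list of rows, each a list of 3 entries, a list of its own where there are three numbers: the shift along the world's x, y, z in mm, then the turn, a rotation vector about the world's x, y, z in degrees, then the opening, from -1 (shut) to 1 (fully open). In form: [[[tx, ty, tz], [rx, ry, rz], jaw], ...]. A call has 1 to 20 rows; each row is the pose to reach, as a shift and turn from the pose commanded when the call began; what a row does not reach only later rows make up. A row lasts 1/8 s, in which the tool goes at most 62.5 mm and 10.7 degrees, less where a joint would pass 70% of its speed; a pose out of reach is approached as far as the arm can. A call with a gripper value outside its range is refused whole. The fingers move at their own pace and stop on an object; "grip_force" is the grip in N (left out, the last holds). Time passes only in rows, so rows that repeat a pose let the fingers close. It gives the time, the measured TCP pose, the force, the opening and the grip force at its end, in the units of the state.
- r.read_state(): the state, without advancing time (a new reading comes with each control period).
- r.grab_frame(name): name is "scene" or "side" or "wrist"; returns the picture (400x640x3 uint8, blue, green, red); there is no depth.
- r.get_calibration(name): a dict with "K" (3x3 intrinsics, pixels), "D" ([k1, k2, p1, p2, k3] as OpenCV has them; the pictures are not rectified), "R" (3x3) and "t" (3): a world point X has camera coordinates R X + t. Camera axes: x right, y down, z forward; pixel columns grow to the right and rows downward; lengths in m; the calibration is good to about 2 mm. A picture is of the moment at which its call begins: read the wrist's pose just before it. get_calibration takes no time and is no camera call; for the wrist camera it gives the pose at the moment of the call.
- r.finish_job(): hands the job in; it is judged then, once.
Trained networks look in the newest picture that a camera, given by its name, has taken for a name from the list of things; names that differ only in an ending like _2 or _b are one class to them, and where a whole thing is asked for, a point or a joint stands for the part that bears it (a point fixed in the world has none). Each returns a list of dicts, best first, with "confidence" (0 to 1); they miss things now and then, are a little off and sometimes report something else, mostly with a low value. They report only what shows in the picture. A call takes as long as a camera call.
- r.regions_of(label, camera): "mask" (400x640 bool, what is visible of it) and "box" ([left, top, right, bottom] in pixels, round what is visible of it).
The state is a dict: "clock": time; "joint_positions": joint angles; "qd": joint speeds; "joint_torque": joint torques, N m; "position": TCP position; "eef_rot": TCP orientation; "force": force on the tool from outside, world axes, zero at the start; "wrist_torque": the same for the moment, N m; "opening": finger opening in m; "finger_force": force on a finger pad.
Only numpy, scipy, OpenCV 4.12 (cv2) and the standard library are available. Lean on these libraries where they do the work, as an engineer would, in place of code of your own. Each camera call takes 0.05 s, during which the arm holds its last target. There are 200 camera calls.

### The job

Find out which of the four look-alike steel bars is the longest that goes down freely between the two end stops of the clip holder. Load that bar: draw the sprung curved arm back with the bar's side, set the bar down flat on the holder's plate between the stops, and let go so that the arm holds it against the fixed edge. Any bar you try and reject goes back on the bench clear of the holder, and nothing else on the bench is to be disturbed.

Things in the scene. Friction and masses are not known exactly. Their poses are not given: they have to be found in the camera images.
- holder: clip holder, fixed on the green mat (3.3 mm thick): dark plate 170 x 110 x 10 mm (x -85 to +85, y -67 to +43 mm). Origin: on the mat under the loaded bar's place; x along the loaded bar, y toward the fixed edge, z up. The deck (plate top) is at z = 10 mm; a loaded bar's centre line is at y = 0. Within 60 mm of the origin nothing but the arm (at y below 0) rises over 6 mm above the deck
- fixed_stop_face (a point): foot of the fixed end stop's inner face, at deck height: x = -30, y = 0 in the holder. Both bright end stops span y -13 to +13 mm and are 6 mm high above the deck, with a 2 mm bevelled lead-in at the top
- end_stop_face (a point): foot of the adjustable end stop's inner face, at deck height; the gap for the bar is its distance from fixed_stop_face
- end_stop (a joint): setting of the adjustable end stop, m; locked (do not force it), different each time, 0.0033 to 0.0105. The gap between the stops is 0.048 + this value
- fixed_edge_face (a point): foot of the inner face of the fixed edge, at deck height: y = +12 mm in the holder. The edge is a bright rail, x -24 to +16 mm, 10 mm wide, its top only 5 mm above the deck
- clip_arm (a joint): angle of the sprung curved arm, rad: 0 at rest, grows to 0.6 as the tip is pushed from the fixed edge (toward -y); about 0.17 on a loaded bar. Spring force at the tip: about 3 N at rest, 6 N on a loaded bar, 8 N at 0.27. Pivot at x = -58, y = -30 mm in the holder; the arm bows away from the bar, top 22 mm above the deck at most
- clip_tip (a point): centre of the arm's black tip roller, upright, 10 mm thick, 3 to 19 mm above the deck. At rest at x -3, y -7 mm in the holder, 10 mm too far in for a bar to go straight down; at y -17 on a loaded bar. A bar held about 8 mm above the deck, first over the fixed edge (centre y +14), passes above edge and stops and can push the roller toward -y until it clears the edge, then be lowered
- bar50: ground steel bar, 50 mm long, 24 mm wide, 36 mm tall, loose, about 0.34 kg. Origin: centre of its underside; x along its length, z up. Four such bars (50, 53, 56, 59 mm long) differ in length alone and stand mixed up on the bench, two left and two right of the mat
- bar53: ground steel bar, 53 mm long, 24 mm wide, 36 mm tall, loose, about 0.36 kg. Origin: centre of its underside; x along its length, z up. Four such bars (50, 53, 56, 59 mm long) differ in length alone and stand mixed up on the bench, two left and two right of the mat
- bar56: ground steel bar, 56 mm long, 24 mm wide, 36 mm tall, loose, about 0.38 kg. Origin: centre of its underside; x along its length, z up. Four such bars (50, 53, 56, 59 mm long) differ in length alone and stand mixed up on the bench, two left and two right of the mat
- bar59: ground steel bar, 59 mm long, 24 mm wide, 36 mm tall, loose, about 0.40 kg. Origin: centre of its underside; x along its length, z up. Four such bars (50, 53, 56, 59 mm long) differ in length alone and stand mixed up on the bench, two left and two right of the mat
- hex_key: small black hex key lying flat between the left bars, 28 x 72 x 7 mm, loose; leave alone. Origin: centre of its underside
- loupe: black eye loupe, 32 mm across, 26 mm tall, loose, beyond the mat; leave alone. Origin: centre of its underside
- micrometer: micrometer lying flat, 48 x 130 x 12 mm, loose, left of the left bars; leave alone. Origin: centre of its underside

How it is judged:
By the outcome, as a careful person would: the job done as asked, in the order asked, and still so for the second after the job is handed in, with the robot touching nothing.
It also fails if it takes over 64 s, if anything falls off the work surface, if the arm or the gripper's body presses on something with over 40 N, if the wrist force passes 120 N, or if a joint passes its speed limit or range.

## Working session

There is one attempt and no reset: what is moved stays moved. The work goes in short steps, Python scripts to look and compute and a tool call to move; the robot and the scene stay as the last step left them, time stands still between calls to the robot, and variables do not carry over. Pictures are saved under pics/ and viewed, at most 10 in all, crops included, and the job is handed in when it is done.

Besides the shell and the picture viewer there is one more tool, called after "Call:" in YAML: its name, and indented under it one key for each argument. step_arm: Moves the arm, as the interface text tells. Its arguments: {"type":"object","properties":{"rows":{"type":"array"},"grip_force":{"type":"number"}},"required":["rows"]}

```bash
mkdir -p pics
cat > h.py <<'E'
from rig import r
import numpy as np, cv2
def cal(n):
    c=r.get_calibration(n); return [np.array(c[k],float) for k in("K","D","R","t")]
def ray(c,px,z):
    K,D,R,t=c; p=cv2.undistortPoints(np.array(px,float).reshape(-1,1,2),K,D).reshape(-1,2)
    d=np.c_[p,np.ones(len(p))]@R; o=-R.T@t
    return o+d*((z-o[2])/d[:,2])[:,None]
def proj(c,X):
    K,D,R,t=c; return cv2.projectPoints(np.array(X,float).reshape(-1,1,3),cv2.Rodrigues(R)[0],t,K,D)[0].reshape(-1,2)
E
python3 - <<'E'
from h import *
s=r.read_state(); print({k:np.round(v,3) for k,v in s.items()})
for n in("scene","side"):
    f=r.grab_frame(n); cv2.imwrite(f"pics/{n}0.png",f)
    K,D,R,t=cal(n); print(n,K[0,0],-R.T@t,R[2])
    for l in("bar50","bar53","bar56","bar59","holder","clip_tip","end_stop","fixed_edge_face","hex_key","loupe","micrometer"):
        print(l,[(round(d["confidence"],2),np.round(d["box"]).astype(int).tolist()) for d in r.regions_of(l,n)][:5])
E
```

```text
{'clock': np.float64(0.0), 'joint_positions': array([ 1.113,  0.221,  1.528, -0.   ,  1.395, -0.126]), 'qd': array([-0.001,  0.001,  0.001,  0.   ,  0.   ,  0.001]), 'joint_torque': array([ 1.0000e-03, -4.9686e+01, -3.8941e+01, -0.0000e+00,  1.1000e-02,
        0.0000e+00]), 'position': array([0.203, 0.59 , 0.213]), 'eef_rot': array([-5.190e-01, -3.098e+00,  3.000e-03]), 'force': array([-0.848,  0.69 , -0.626]), 'wrist_torque': array([-0.056,  0.021,  0.023]), 'finger_force': np.float64(0.0), 'opening': np.float64(0.085)}
scene 370.9163585585071 [-0.19432498 -0.38909834  0.553997  ] [ 0.77785845  0.39474674 -0.48899002]
bar50 [(0.81, [241, 192, 264, 210]), (0.77, [425, 231, 442, 256]), (0.67, [416, 264, 433, 292]), (0.6, [209, 214, 233, 232])]
bar53 [(0.81, [241, 192, 264, 210]), (0.77, [425, 231, 442, 256]), (0.67, [416, 264, 433, 292]), (0.6, [209, 214, 233, 232])]
bar56 [(0.81, [241, 192, 264, 210]), (0.77, [425, 231, 442, 256]), (0.67, [416, 264, 433, 292]), (0.6, [209, 214, 233, 232])]
bar59 [(0.81, [241, 192, 264, 210]), (0.77, [425, 231, 442, 256]), (0.67, [416, 264, 433, 292]
[... 567 characters left out ...]
97])]
bar53 [(0.68, [428, 219, 451, 240]), (0.62, [246, 230, 254, 252]), (0.49, [407, 180, 426, 198]), (0.48, [247, 273, 263, 297])]
bar56 [(0.68, [428, 219, 451, 240]), (0.62, [246, 230, 254, 252]), (0.49, [407, 180, 426, 198]), (0.48, [247, 273, 263, 297])]
bar59 [(0.68, [428, 219, 451, 240]), (0.62, [246, 230, 254, 252]), (0.49, [407, 180, 426, 198]), (0.48, [247, 273, 263, 297])]
holder []
clip_tip [(0.64, [331, 203, 353, 223])]
end_stop [(0.48, [318, 197, 328, 208])]
fixed_edge_face [(0.68, [304, 184, 363, 240])]
hex_key [(0.54, [248, 258, 260, 269])]
loupe [(0.5, [305, 158, 320, 172]), (0.38, [317, 196, 328, 209])]
micrometer [(0.79, [211, 282, 230, 328]), (0.66, [307, 159, 321, 172])]
```

Run:
```python
from h import *
f=cv2.imread("pics/side0.png")[140:340,190:470]; cv2.imwrite("pics/s0c.png",cv2.resize(f,None,fx=2.8,fy=2.8,interpolation=cv2.INTER_CUBIC))
for n,B in(("side",dict(a=[428,219,451,240],b=[246,230,254,252],c=[407,180,426,198],d=[247,273,263,297],clip=[331,203,353,223],edge=[304,184,363,240],stop=[318,197,328,208],loupe=[305,158,320,172],mic=[211,282,230,328],hex=[248,258,260,269])),("scene",dict(a=[425,231,442,256],b=[416,264,433,292],c=[241,192,264,210],d=[209,214,233,232],hold=[313,203,358,240]))):
    c=cal(n)
    for k,b in B.items(): print(n,k,np.round(ray(c,[(b[0]+b[2])/2,(b[1]+b[3])/2],.018),3)[0])
K,D,R,t=cal("wrist"); s=r.read_state(); print(K, -R.T@t,R, s["position"])
```

```text
side a [ 0.451 -0.314  0.018]
side b [0.586 0.223 0.018]
side c [ 0.599 -0.306  0.018]
side d [0.453 0.242 0.018]
side clip [ 0.591 -0.06   0.018]
side edge [ 0.602 -0.037  0.018]
side stop [ 0.643 -0.017  0.018]
side loupe [ 0.782 -0.028  0.018]
side mic [0.427 0.344 0.018]
side hex [0.515 0.229 0.018]
scene a [ 0.591 -0.307  0.018]
scene b [ 0.455 -0.315  0.018]
scene c [0.588 0.224 0.018]
scene d [0.45  0.231 0.018]
scene hold [ 0.585 -0.049  0.018]
[[325.7722889    0.         325.19539609]
 [  0.         325.7722889  200.6932628 ]
 [  0.           0.           1.        ]] [0.13341036 0.61440421 0.3739053 ] [[ 0.32562522  0.94549834  0.00104588]
 [ 0.90327363 -0.31140973  0.29516222]
 [ 0.27940109 -0.09516755 -0.95544658]] [0.20358686 0.59091029 0.21420293]
```

View pics/s0c.png

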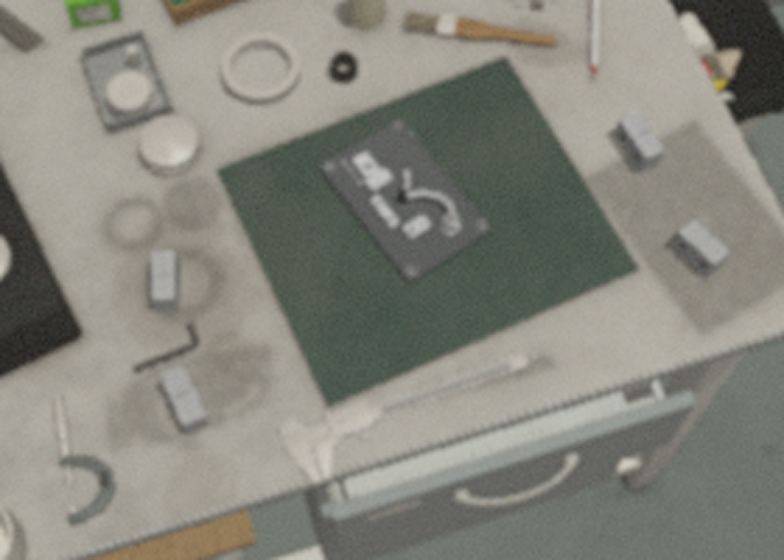

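The side view shows the holder at about crop (405,200), with the arm on its right and the fixed edge on its left. The left bars are at (163,278) and (182,400) with the hex key between them. The right bars are at (640,140) and (703,245). Next I'll look from close by with the wrist camera.

Call:
step_arm:
  rows:
    - [[40, -50, 0], [0, 0, 4], 1]
    - [[80, -100, 0], [0, 0, 8], 1]
    - [[120, -150, 0], [0, 0, 12], 1]
    - [[160, -200, -20], [0, 0, 16], 1]
    - [[200, -250, -40], [0, 0, 19], 1]
    - [[240, -300, -60], [0, 0, 19], 1]
    - [[280, -350, -70], [0, 0, 19], 1]
    - [[290, -360, -70], [0, 0, 19], 1]
    - [[290, -360, -70], [0, 0, 19], 1]
    - [[290, -360, -70], [0, 0, 19], 1]

```text
clock: 2.45
position: [0.4933, 0.2312, 0.1442]
eef_rot: [-0.001, -3.141, -0.001]
force: [-0.7, -0.1, 0.5]
opening: 0.0852
finger_force: 0.0
```

```bash
cat > look.py <<'E'
from h import *; import sys
tag=sys.argv[1]
s=r.read_state(); c=cal("wrist"); f=r.grab_frame("wrist"); cv2.imwrite(f"pics/{tag}.png",f)
np.savez(f"pics/{tag}.npz",*c)
print(s["clock"],s["position"],s["eef_rot"],s["joint_positions"])
for l in sys.argv[2:]:
    for d in r.regions_of(l,"wrist"):
        b=d["box"]; q,(w,h),a=cv2.minAreaRect(np.argwhere(d["mask"])[:,::-1].astype(np.float32))
        print(l,round(d["confidence"],2),np.round(b).astype(int).tolist(),"ctr",np.round(ray(c,q,.036),4)[0,:2],np.round((w,h,a),1))
E
python3 look.py L bar50 hex_key
```

```text
2.45 [0.49331307 0.2312254  0.1442471 ] [-8.46190457e-04 -3.14125725e+00 -5.70019313e-04] [ 2.93247669e-01  9.10214658e-02  1.80717866e+00  4.69288492e-04
  1.24360846e+00 -1.27716077e+00]
bar50 0.84 [316, 111, 354, 187] ctr [0.4582 0.2376] [71.8 29.3 80.5]
bar50 0.8 [302, 248, 342, 313] ctr [0.5799 0.2265] [30.4 64.6 16.9]
hex_key 0.81 [306, 199, 379, 233] ctr [0.5073 0.2405] [25.8 76.7 67.1]
hex_key 0.19 [305, 249, 340, 316] ctr [0.5804 0.2262] [27.8 64.4 14.5]
```

View pics/L.png

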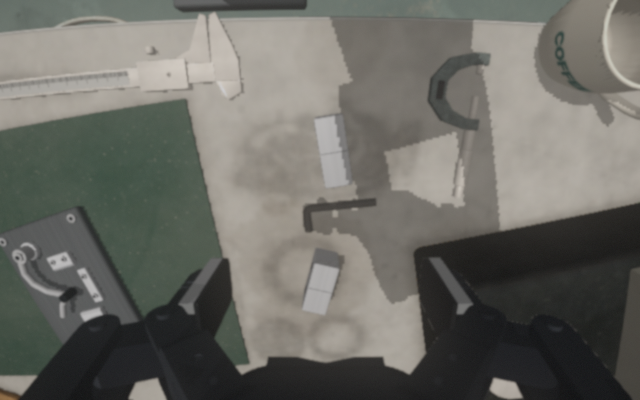

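The wrist picture shows the left bars, with top faces at about (332,150) and (322,280). The hex key is at (335,212), and part of the holder shows at lower left. I'll rectify the bar tops to measure them.

```bash
cat > rect.py <<'E'
from h import *
def rect(tag,x,y,z,yaw,W=100,H=60,s=4):
    "warp to plane z; u along yaw dir (length), v perpendicular (left of u), mm about x,y; s px/mm"
    d=np.load(f"pics/{tag}.npz"); c=[d[k] for k in d.files]; f=cv2.imread(f"pics/{tag}.png")
    u,v=np.meshgrid((np.arange(W*s)+.5)/s-W/2,(np.arange(H*s)+.5)/s-H/2)
    cs,sn=np.cos(yaw),np.sin(yaw)
    X=np.stack([x+(u*cs-v*sn)/1e3,y+(u*sn+v*cs)/1e3,np.full_like(u,z)],-1)
    p=proj(c,X).reshape(H*s,W*s,2).astype(np.float32)
    return cv2.remap(f,p[...,0],p[...,1],cv2.INTER_CUBIC)
def edges(im,s=4,band=8):
    "strong gradient positions (mm) along u and v through the centre"
    g=cv2.GaussianBlur(im,(0,0),2).astype(float)@[.11,.59,.3]; H,W=g.shape; o=[]
    for p,n in((g[H//2-band*s:H//2+band*s].mean(0),W),(g[:,W//2-2*band*s:W//2+2*band*s].mean(1),H)):
        d=np.gradient(p)*s; k=[i for i in range(2,n-2) if abs(d[i])>4 and abs(d[i])>=abs(d[i-4:i+5]).max()]
        o.append([(round((i+.5)/s-n/2/s,1),round(d[i])) for i in k])
    return o
E
python3 - <<'E'
from rect import *
d=np.load("pics/L.npz"); c=[d[k] for k in d.files]
out=[]
for q in ([[327,116],[339,186]],[[330,260],[314,313]]):
    X=ray(c,q,.036); m=X.mean(0); v=X[1]-X[0]; yaw=np.arctan2(v[1],v[0]); print(m,np.degrees(yaw),np.linalg.norm(v))
    im=rect("L",m[0],m[1],.036,yaw); out.append(im); print(edges(im))
cv2.imwrite("pics/Lr.png",np.vstack(out))
E
```

```text
[0.45989325 0.237091   0.036     ] 10.048313287000669 0.058795645411391276
[[(-31.1, -13), (-28.9, 21), (-0.9, -8), (1.4, 7), (28.6, -11), (42.6, -28), (49.1, 12)], [(-11.4, 14), (6.4, -16), (11.6, -7)]]
[0.58743032 0.22720744 0.036     ] -14.897056593874632 0.059531271447451246
[[(-38.9, -9), (-23.6, 25), (2.1, -6), (4.6, 6), (28.9, -9)], [(-16.1, -17), (-13.1, 26), (10.4, -23), (13.1, 9)]]
```

View pics/Lr.png

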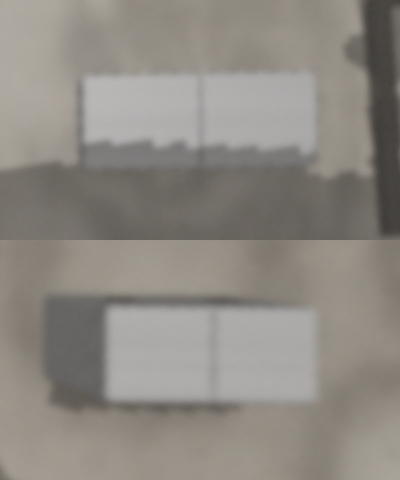

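Both bars show clearly. The first is about 58–59 mm long, so the 59. The second is about 53 mm. Next is the holder.

Call:
step_arm:
  rows:
    - [[20, -55, 0], [0, 0, 0], 1]
    - [[40, -110, 0], [0, 0, 0], 1]
    - [[60, -165, 0], [0, 0, 0], 1]
    - [[75, -220, 0], [0, 0, 0], 1]
    - [[85, -265, -10], [0, 0, 0], 1]
    - [[85, -270, -20], [0, 0, 0], 1]
    - [[85, -270, -20], [0, 0, 0], 1]
    - [[85, -270, -20], [0, 0, 0], 1]

```text
clock: 3.6
position: [0.5784, -0.0374, 0.1244]
eef_rot: [0.003, -3.142, -0.001]
force: [0.8, 0.8, 0.1]
opening: 0.0855
finger_force: 0.0
```

```bash
python3 look.py H holder clip_tip end_stop fixed_edge_face; python3 -c "
import cv2
f=cv2.imread('pics/H.png');cv2.imwrite('pics/Hc.png',cv2.resize(f[60:320,180:460],None,fx=2.3,fy=2.3,interpolation=2))"
```

```text
3.6 [ 0.57844363 -0.03740107  0.12442128] [ 2.76413313e-03 -3.14157110e+00 -6.14144738e-04] [-2.00817600e-01  1.93213687e-01  1.73280850e+00  4.04212145e-04
  1.21566868e+00 -1.77351421e+00]
holder 0.69 [230, 116, 401, 317] ctr [ 0.5964 -0.0434] [180.8 129.1  71.8]
clip_tip 0.8 [271, 165, 328, 258] ctr [ 0.5873 -0.0616] [96.1 37.2 54. ]
end_stop 0.72 [327, 244, 357, 295] ctr [ 0.6409 -0.0198] [45.4 30.2 75.3]
fixed_edge_face 0.93 [230, 114, 401, 315] ctr [ 0.5965 -0.0452] [181.3 131.   73.4]
```

View pics/Hc.png

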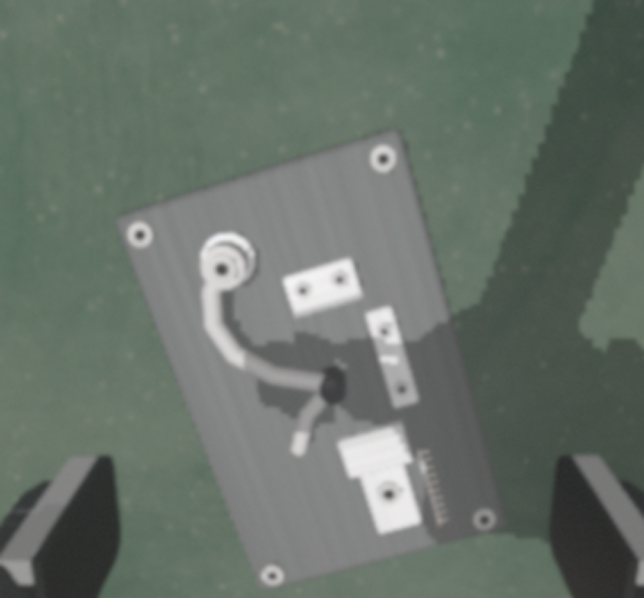

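The view is clear. The fixed stop is at crop (322,288), the adjustable stop at (375,450), the fixed edge at (390,355) and the roller at (332,385). I'll fit the plate corners and measure the gap.

```bash
cat > hp.py <<'E'
from rect import *
d=np.load("pics/H.npz"); c=[d[k] for k in d.files]
P=np.array([[118,215],[398,131],[505,533],[262,588]])/2.3+[180,60]
M=np.array([[-85,-67],[-85,43],[85,43],[85,-67]])/1e3
X=ray(c,P,.0133)[:,:2]
a=M-M.mean(0); b=X-X.mean(0)
yaw=np.arctan2((a[:,0]*b[:,1]-a[:,1]*b[:,0]).sum(),(a*b).sum())
Rm=np.array([[np.cos(yaw),-np.sin(yaw)],[np.sin(yaw),np.cos(yaw)]]); o=X.mean(0)-Rm@M.mean(0)
E
python3 - <<'E'
from hp import *
print(o,np.degrees(yaw),np.round((X-(M@Rm.T+o))*1e3,1), "cam",-c[2].T@c[3])
out=[]
for z in(.0133,.0193):
    im=rect("H",o[0],o[1],z,yaw,160,60,4); out.append(im)
    g=cv2.GaussianBlur(im,(0,0),1.5).astype(float)@[.11,.59,.3]
    for y0 in(-9,7): 
        p=g[(30+y0-2)*4:(30+y0+2)*4].mean(0); dd=np.gradient(p)*4
        print(z,y0,[(round((i+.5)/4-80,2),round(dd[i])) for i in range(120,520) if abs(dd[i])>6 and abs(dd[i])>=abs(dd[i-3:i+4]).max()])
cv2.imwrite("pics/Hr.png",np.vstack(out))
E
```

```text
[ 0.60902831 -0.03040206] 16.46080073229138 [[ 0.1  1.9]
 [ 1.6 -2.4]
 [ 1.1 -1.3]
 [-2.8  1.8]] cam [ 0.50416229 -0.03862404  0.28411346]
0.0133 -9 [(-45.62, 43), (-39.88, -26), (-37.38, 29), (-29.38, -25), (-21.12, -9), (-18.38, -7), (-6.62, -13), (8.62, 17), (24.38, 30), (41.62, -10)]
0.0133 7 [(-45.88, 40), (-40.12, -18), (-37.38, 18), (-29.62, -26), (-14.12, -14), (24.12, 33), (28.38, 7)]
0.0193 -9 [(-46.88, 44), (-41.12, -25), (-38.62, 29), (-31.12, -26), (-22.88, -11), (-8.88, -12), (6.38, 19), (21.62, 29), (38.62, -16)]
0.0193 7 [(-47.12, 40), (-41.38, -20), (-38.88, 22), (-31.38, -26), (-16.38, -14), (21.12, 35), (25.62, 7)]
```

View pics/Hr.png

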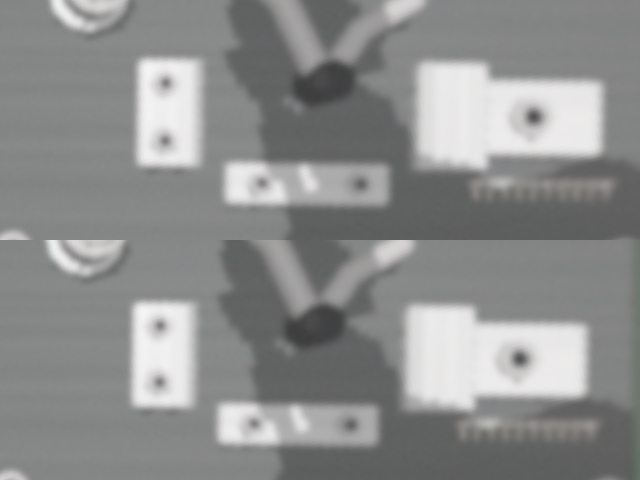

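Fitted gap is about 54.8 mm, so the 53 mm bar is the longest that fits. It is the left far bar at about (0.590, 0.225), with its axis at -15°. I'll go above it.

Call:
step_arm:
  rows:
    - [[0, 30, 0], [0, 0, -10], 1]
    - [[0, 60, 0], [0, 0, -20], 1]
    - [[5, 90, 0], [0, 0, -30], 1]
    - [[5, 120, 0], [0, 0, -40], 1]
    - [[5, 150, 0], [0, 0, -50], 1]
    - [[11, 180, 0], [0, 0, -60], 1]
    - [[11, 210, 0], [0, 0, -70], 1]
    - [[11, 240, 0], [0, 0, -80], 1]
    - [[11, 262, 0], [0, 0, -90], 1]
    - [[11, 263, -10], [0, 0, -100], 1]
    - [[11, 263, -20], [0, 0, -105], 1]
    - [[11, 263, -24], [0, 0, -105], 1]
    - [[11, 263, -24], [0, 0, -105], 1]
    - [[11, 263, -24], [0, 0, -105], 1]

```text
clock: 5.6
position: [0.59, 0.2239, 0.1008]
eef_rot: [2.491, 1.913, 0.001]
force: [0.4, 0.7, -1.3]
opening: 0.0859
finger_force: 0.0
```

```bash
python3 look.py G bar53
python3 - <<'E'
from rect import *
im=rect("G",.5896,.2252,.036,np.radians(-15)); print(edges(im))
g=cv2.imread("pics/G.png"); g=cv2.resize(g,(400,250)); cv2.imwrite("pics/Gv.png",np.vstack([im,g]))
E
```

```text
5.6 [0.58998871 0.22394957 0.10078649] [2.49141501e+00 1.91316776e+00 1.32437858e-03] [2.37897845e-01 3.33650794e-01 1.60980030e+00 1.61883830e-05
 1.19722600e+00 4.98965076e-01]
bar53 0.84 [287, 177, 364, 223] ctr [0.5918 0.2301] [43. 75. 90.]
bar53 0.74 [118, 194, 210, 256] ctr [0.4698 0.2407] [35.3 91.2 63.4]
[[(-25.1, 24), (-0.1, -9), (1.6, 9), (26.6, -23)], [(-11.1, 17), (12.1, -34), (15.9, -6), (17.9, 6), (28.1, 9)]]
```

View pics/Gv.png

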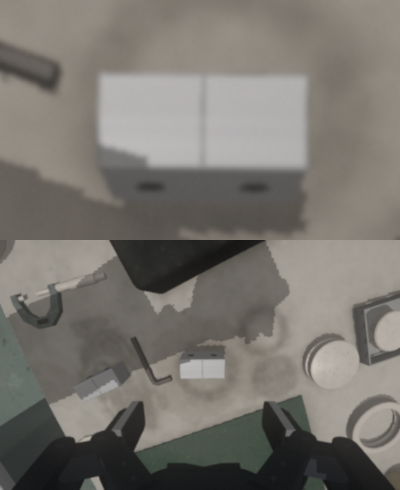

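The bar measures 53 mm against its 24 mm width, and it sits square between the fingers. I'll go down and grip it by its ends, so the fingers stay clear of the sprung arm.

Call:
step_arm:
  rows:
    - [[0.5, 1.5, -20], [0, 0, 0], 1]
    - [[0.5, 1.5, -40], [0, 0, 0], 1]
    - [[0.5, 1.5, -60], [0, 0, 0], 1]
    - [[0.5, 1.5, -75], [0, 0, 0], 1]
    - [[0.5, 1.5, -82], [0, 0, 0], 1]
    - [[0.5, 1.5, -82], [0, 0, 0], 1]
    - [[0.5, 1.5, -82], [0, 0, 0], 0]
    - [[0.5, 1.5, -82], [0, 0, 0], 0]
    - [[0.5, 1.5, -82], [0, 0, 0], 0]
    - [[0.5, 1.5, -82], [0, 0, 0], 0]
    - [[0.5, 1.5, -82], [0, 0, 0], 0]
  grip_force: 60

```text
clock: 7.08
position: [0.5901, 0.2254, 0.0183]
eef_rot: [2.493, 1.912, 0.0]
force: [1.2, 0.7, 0.5]
opening: 0.0428
finger_force: 0.0
```

```bash
python3 look.py G2 bar53; python3 -c "
from h import *
f=cv2.imread('pics/G2.png');cv2.imwrite('pics/G2v.png',f[120:400,120:520]);s=r.read_state();print(s['opening'],s['finger_force'],s['force'])
f=r.grab_frame('side');print([(d['box'],d['confidence']) for d in r.regions_of('bar53','side')])"
```

```text
7.075 [0.59014129 0.22541914 0.01831164] [2.49254279e+00 1.91219800e+00 2.61065911e-04] [2.40117441e-01 4.39528790e-01 1.64383431e+00 2.09966963e-05
 1.05805604e+00 5.02107222e-01]
bar53 0.76 [29, 232, 166, 326] ctr [0.4751 0.2422] [ 53.9 135.2  64.8]
bar53 0.72 [269, 216, 381, 286] ctr [0.5921 0.2318] [ 68. 110.  90.]
0.04259992755549843 0.0 [-0.23774204 -0.5613743   0.11317128]
[([430.0, 218.8, 450.0, 239.7], 0.77), ([247.7, 270.4, 264.5, 292.1], 0.73), ([405.0, 181.8, 424.6, 203.4], 0.7)]
```

View pics/G2v.png

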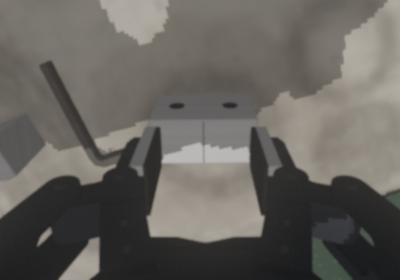

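The fingers have closed to 43 mm on nothing. The bar at crop (205,140) still stands undisturbed. I'll check the geometry by projection.

Run:
```python
from h import *
d=np.load("pics/G2.npz"); c=[d[k] for k in d.files]
s=r.read_state(); R=cv2.Rodrigues(s["eef_rot"])[0]; p=s["position"]; print(R.round(3))
o=-c[2].T@c[3]; print("cam in tool",R.T@(o-p),"cam fwd in tool",R.T@c[2][2])
T=lambda x,y,z:p+R@np.array([x,y,z])/1e3
for q in [(0,0,0),(0,0,14),(0,-21,-5),(0,21,-5),(11,-21,9),(-11,-21,9),(11,-21,-20),(-11,-21,-20)]: print(q,(proj(c,T(*q))[0]-[120,120]).round(),"crop")
for z in(.036,.0): print(z,ray(c,np.array([[153,118],[255,118],[160,163],[252,163]])+[120,120],z).round(4))
```

```text
[[ 0.259  0.966 -0.   ]
 [ 0.966 -0.259 -0.   ]
 [-0.    -0.    -1.   ]]
cam in tool [ 0.0746178   0.00131509 -0.15982918] cam fwd in tool [-2.94065077e-01  2.57154775e-04  9.55785365e-01]
(0, 0, 0) [203. 126.] crop
(0, 0, 14) [203. 116.] crop
(0, -21, -5) [162. 130.] crop
(0, 21, -5) [243. 130.] crop
(11, -21, 9) [165. 101.] crop
(-11, -21, 9) [166. 137.] crop
(11, -21, -20) [158. 123.] crop
(-11, -21, -20) [160. 164.] crop
0.036 [[0.5707 0.2435 0.036 ]
 [0.6174 0.2309 0.036 ]
 [0.5666 0.2194 0.036 ]
 [0.6108 0.2075 0.036 ]]
0.0 [[0.5606 0.2299 0.    ]
 [0.6191 0.2142 0.    ]
 [0.5554 0.1996 0.    ]
 [0.6108 0.1848 0.    ]]
```

Run:
```python
from h import *
a=cv2.resize(cv2.imread("pics/G2.png")[200:350,220:420],None,fx=3,fy=3,interpolation=2)[:450]
f=r.grab_frame("scene"); p=proj(cal("scene"),[[.59,.225,.04]])[0].astype(int); print(p)
b=cv2.resize(f[p[1]-50:p[1]+25,p[0]-50:p[0]+50],(600,450),interpolation=2)[:, 200:400]
print(proj(cal("scene"),[[.59,.225,.0183],[.59,.225,.004]]))
b=cv2.resize(f[p[1]-45:p[1]+30,p[0]-17:p[0]+16],(198,450),interpolation=2)
cv2.imwrite("pics/z1.png",np.hstack([a,b]))
```

```text
[251 194]
[[252.4968601  200.51297431]
 [252.99857151 204.6495119 ]]
```

View pics/z1.png

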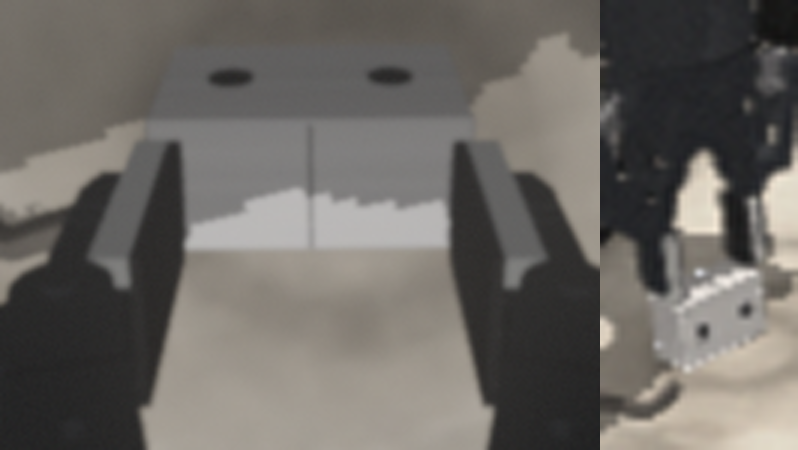

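The zoom shows both fingertips (rows 145 to 245) hovering level with the bar's top face. So the real tips stand about 35 mm behind where I took them to be. I'll open, go lower with force checks, and close again.

Call:
step_arm:
  rows:
    - [[0, 0, 0], [0, 0, 0], 1]
    - [[0, 0, 0], [0, 0, 0], 1]
    - [[0, 0, 0], [0, 0, 0], 1]
    - [[0, 0, 0], [0, 0, 0], 1]
    - [[0, 0, -5], [0, 0, 0], 1]
    - [[0, 0, -10], [0, 0, 0], 1]
    - [[0, 0, -14], [0, 0, 0], 1]
    - [[0, 0, -14], [0, 0, 0], 1]

```text
clock: 8.32
position: [0.5895, 0.2253, 0.0034]
eef_rot: [-2.492, -1.912, 0.002]
force: [-0.2, -0.0, 0.3]
opening: 0.0852
finger_force: 0.0
```

Run:
```python
from h import *
s=r.read_state(); print(s["position"],s["force"],s["opening"],s["joint_positions"])
c=cal("wrist"); f=r.grab_frame("wrist"); cv2.imwrite("pics/G3.png",f); np.savez("pics/G3.npz",*c)
for n in("scene","side"):
    r.grab_frame(n); print(n,[(np.round(d["box"]),round(d["confidence"],2)) for d in r.regions_of("bar53",n)])
# scene-camera view of where the fingertips are: dark pixels near predicted
```

```text
[0.58952344 0.22528144 0.00343952] [-0.17640562 -0.02267482  0.34305836] 0.08524279350619093 [2.40134779e-01 4.60610320e-01 1.64754233e+00 2.90036613e-05
 1.03473639e+00 5.02121682e-01]
scene [(array([416., 266., 432., 292.]), 0.97), (array([243., 192., 259., 212.]), 0.69), (array([428., 231., 439., 254.]), 0.64), (array([209., 215., 232., 230.]), 0.55)]
side [(array([249., 273., 264., 289.]), 0.72), (array([406., 181., 426., 200.]), 0.58), (array([427., 216., 453., 240.]), 0.55)]
```

Call:
step_arm:
  rows:
    - [[0, 0, 0], [0, 0, 0], 0]
    - [[0, 0, 0], [0, 0, 0], 0]
    - [[0, 0, 0], [0, 0, 0], 0]
    - [[0, 0, 0], [0, 0, 0], 0]
    - [[0, 0, 0], [0, 0, 0], 0]
  grip_force: 20

```text
clock: 9.2
position: [0.5901, 0.2255, 0.0044]
eef_rot: [-2.493, -1.912, -0.0]
force: [-0.9, -0.4, 4.1]
opening: 0.0525
finger_force: 23.0
```

It grips at 52.5 mm, which confirms the 53 bar, but only by the tips. I'll reopen, go 13 mm deeper and grip properly.

Call:
step_arm:
  rows:
    - [[0, 0, 0], [0, 0, 0], 1]
    - [[0, 0, 0], [0, 0, 0], 1]
    - [[0, 0, 0], [0, 0, 0], 1]
    - [[0, 0, 0], [0, 0, 0], 1]
    - [[0, 0, -3], [0, 0, 0], 1]
    - [[0, 0, -6], [0, 0, 0], 1]
    - [[0, 0, -8], [0, 0, 0], 1]
    - [[0, 0, -8], [0, 0, 0], 1]

```text
clock: 10.2
position: [0.5898, 0.2253, -0.0042]
eef_rot: [-2.492, -1.912, 0.001]
force: [-0.2, -0.3, 1.2]
opening: 0.0857
finger_force: 0.0
```

Call:
step_arm:
  rows:
    - [[0, 0, -2], [0, 0, 0], 1]
    - [[0, 0, -5], [0, 0, 0], 1]
    - [[0, 0, -5], [0, 0, 0], 1]
    - [[0, 0, -5], [0, 0, 0], 0]
    - [[0, 0, -5], [0, 0, 0], 0]
    - [[0, 0, -5], [0, 0, 0], 0]
    - [[0, 0, -5], [0, 0, 0], 0]
    - [[0, 0, -5], [0, 0, 0], 0]
  grip_force: 60

```text
clock: 11.2
position: [0.5905, 0.2255, -0.0084]
eef_rot: [2.492, 1.912, 0.001]
force: [0.6, -0.4, 2.4]
opening: 0.0519
finger_force: 65.0
```

Call:
step_arm:
  rows:
    - [[0, 0, 20], [0, 0, 0], 0]
    - [[0, 0, 50], [0, 0, 0], 0]
    - [[0, 0, 80], [0, 0, 0], 0]
    - [[0, 0, 80], [0, 0, 0], 0]
    - [[0, 0, 80], [0, 0, 0], 0]

```text
clock: 11.82
position: [0.5891, 0.2252, 0.0702]
eef_rot: [-2.492, -1.912, 0.003]
force: [-0.0, 0.0, -3.8]
opening: 0.0516
finger_force: 64.6
```

```bash
python3 look.py B bar53
python3 - <<'E'
from rect import *
s=r.read_state(); p=s["position"]; R=cv2.Rodrigues(s["eef_rot"])[0]; yaw=np.arctan2(R[1,1],R[0,1]); print(np.degrees(yaw),s["opening"],s["force"])
im=rect("B",p[0],p[1],p[2]+.0085+.036,yaw,100,80); 
g=cv2.GaussianBlur(im,(0,0),1.5).astype(float)@[.11,.59,.3]
def pk(q,n): 
    d=np.gradient(q)*4; return [(round((i+.5)/4-n/2,2),round(d[i])) for i in range(4,len(q)-4) if abs(d[i])>5 and abs(d[i])>=abs(d[i-4:i+5]).max()]
for v in(-6,0,6): print("u prof v",v,pk(g[(40+v-2)*4:(40+v+2)*4].mean(0),100))
for u in(-15,15): print("v prof u",u,pk(g[:,(50+u-4)*4:(50+u+4)*4].mean(1),80))
E
```

```text
11.825 [0.58912599 0.22516891 0.07017163] [-2.49196528 -1.91189496  0.00253095] [ 2.40132335e-01  3.70513653e-01  1.62534933e+00 -1.40357227e-05
  1.14748460e+00  5.02067457e-01]
bar53 0.66 [93, 207, 196, 277] ctr [0.471  0.2411] [ 40.8 104.2  65.8]
bar53 0.58 [262, 234, 394, 321] ctr [0.5809 0.1896] [ 84.6 130.1  88.9]
-15.01080661789777 0.051867957040535685 [-0.01872703  0.29928536 -3.5817386 ]
u prof v -6 [(-47.62, -27), (-24.38, 53), (1.38, -18), (2.62, 17), (28.12, -58)]
u prof v 0 [(-44.88, -15), (-40.62, -17), (-32.38, 28), (-29.38, -48), (-24.38, 53), (1.38, -17), (2.62, 18), (28.12, -53), (33.38, 51), (36.38, -31), (44.12, 15)]
u prof v 6 [(-37.88, -33), (-33.12, 21), (-27.62, -25), (-24.38, 54), (1.38, -18), (2.62, 18), (28.12, -52), (31.38, 25), (37.12, -21), (41.62, 46)]
v prof u -15 [(-33.62, 27), (-23.88, 20), (-22.12, 19), (-11.88, -26), (11.88, -16), (18.88, -10), (21.38, 11), (26.12, 25)]
v prof u 15 [(-33.88, 25), (-12.12, 49), (11.88, -16), (18.88, -24), (21.62, 23), (26.38, 35)]
```

The bar is held square. In the camera its centre lies 1.9 mm along tool y from the TCP. Next I'll move over the holder with the tool turned to its axis and measure it again in the same camera frame.

Call:
step_arm:
  rows:
    - [[5, -30, 0], [0, 0, 4], 0]
    - [[10, -75, 0], [0, 0, 8], 0]
    - [[14, -120, 0], [0, 0, 13], 0]
    - [[18, -165, 0], [0, 0, 18], 0]
    - [[22, -210, 0], [0, 0, 23], 0]
    - [[28, -255, 0], [0, 0, 28], 0]
    - [[32, -290, 0], [0, 0, 32], 0]
    - [[34, -307, 0], [0, 0, 32], 0]
    - [[34, -307, 0], [0, 0, 32], 0]
    - [[34, -307, 0], [0, 0, 32], 0]
    - [[34, -307, 0], [0, 0, 32], 0]

```text
clock: 13.3
position: [0.6239, -0.08, 0.071]
eef_rot: [-1.867, -2.526, -0.0]
force: [1.0, -0.4, -3.0]
opening: 0.0522
finger_force: 64.4
```

```bash
python3 look.py K end_stop
python3 - <<'E'
from rect import *
s=r.read_state(); p=s["position"]; R=cv2.Rodrigues(s["eef_rot"])[0]; yaw=np.arctan2(R[1,1],R[0,1]); print("tool yaw",np.degrees(yaw),s["opening"],s["force"])
o=np.array([.6086,-.0318]); yw=np.radians(17); out=[]
for z in(.0133,.0193): out.append(rect("K",o[0],o[1],z,yw,160,60,4))
cv2.imwrite("pics/Kr.png",np.vstack(out+[cv2.resize(cv2.imread("pics/K.png")[:200],(640,200))[:120]]))
E
```

```text
13.3 [ 0.62391848 -0.08004949  0.07102721] [-1.86689900e+00 -2.52598221e+00 -1.38147262e-04] [-2.53055293e-01  3.64945481e-01  1.63085017e+00  3.31710210e-04
  1.14631122e+00 -5.51039127e-01]
end_stop 0.93 [360, 116, 428, 159] ctr [ 0.6481 -0.0169] [41. 70. 90.]
tool yaw 17.06313024561405 0.05186177716194542 [-0.14562634 -0.14638179 -2.96537435]
```

View pics/Kr.png

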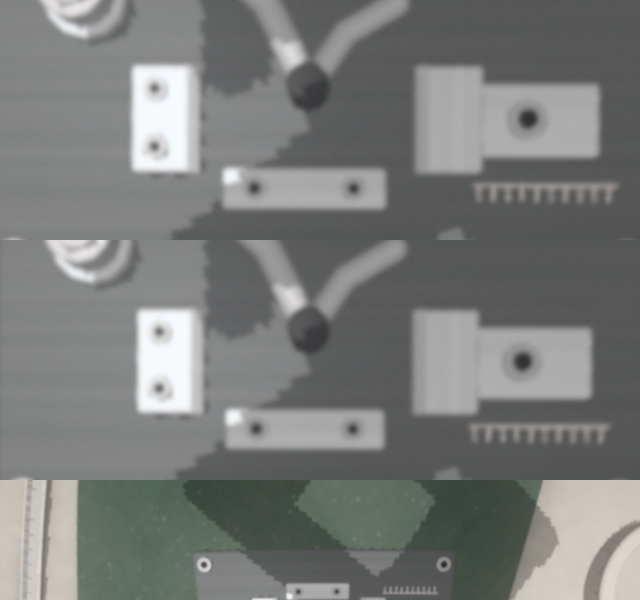

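The rectified view is level at 17°. Both stops show (inner edges at columns 200 and 414), with the roller at (310,88) and the rail at row 168. I'll take subpixel edges.

```bash
cat > e.py <<'E'
from rect import *
o=np.array([.6086,-.0318]); yw=np.radians(17)
def pk(q,n,lo,hi): 
    d=np.gradient(q)*4; return [(round((i+.5)/4-n/2,2),round(d[i])) for i in range(int((lo+n/2)*4),int((hi+n/2)*4)) if abs(d[i])>6 and abs(d[i])>=abs(d[i-3:i+4]).max()]
for z in(.0133,.0173,.0183,.0193):
    g=cv2.GaussianBlur(rect("K",o[0],o[1],z,yw,160,60,4),(0,0),1).astype(float)@[.11,.59,.3]
    for v in(-9,9): print(z,"u at v",v,pk(g[(30+v-2)*4:(30+v+2)*4].mean(0),160,-52,-25),pk(g[(30+v-2)*4:(30+v+2)*4].mean(0),160,18,45))
    for u in(-10,10): print(z,"rail v at u",u,pk(g[:,(80+u-3)*4:(80+u+3)*4].mean(1),60,6,26))
    print(z,"rail u",pk(g[46*4:50*4].mean(0),160,-32,-18),pk(g[46*4:50*4].mean(0),160,10,24))
    for u in(-41,35): print(z,"stop v",u,pk(g[:,(80+u-2)*4:(80+u+2)*4].mean(1),60,-20,20))
E
python3 e.py
```

```text
0.0133 u at v -9 [(-46.88, 63), (-42.38, -36), (-40.38, 30), (-37.88, 17), (-33.12, -30), (-30.12, -44), (-26.62, -7)] [(23.88, 31), (27.38, 8), (40.62, -20)]
0.0133 u at v 9 [(-47.12, 61), (-44.38, -10), (-42.12, -18), (-40.38, 13), (-37.88, 22), (-33.12, -31), (-30.12, -40), (-28.38, 6)] [(23.88, 33), (27.12, 9), (40.12, -17)]
0.0133 rail v at u -10 [(7.12, -10), (9.88, -9), (12.12, 39), (22.12, -44)]
0.0133 rail v at u 10 [(12.12, 41), (16.12, -18), (18.38, 21), (22.38, -45)]
0.0133 rail u [(-24.12, 27)] [(16.62, -42)]
0.0133 stop v -41 [(-13.62, 58), (-8.88, -37), (-6.88, 32), (-4.88, 19), (5.62, -37), (7.62, 32), (9.88, 20), (12.88, -71)]
0.0133 stop v 35 [(-13.38, 42), (13.38, -42)]
0.0173 u at v -9 [(-46.12, 64), (-41.62, -29), (-39.62, 24), (-37.12, 13), (-32.38, -30), (-29.62, -43)] [(23.38, 32), (26.62, 8), (39.88, -26)]
0.0173 u at v 9 [(-46.12, 61), (-43.38, -12), (-41.38, -22), (-39.62, 17), (-37.12, 24), (-32.38, -32), (-29.62, -40)] [(23.38, 33), (26.62, 9), (39.38, -15)]
0.0173 rail v at u -10 [(7.38, -10), (10.12, -10), (12.12, 40), (22.38, -44)]
0.0173 rail v at u 1
[... 893 characters left out ...]
 stop v 35 [(-12.62, 43), (13.62, -44)]
0.0193 u at v -9 [(-45.62, 64), (-41.12, -25), (-39.38, 20), (-36.88, 12), (-32.12, -30), (-29.38, -42)] [(23.12, 32), (26.62, 8), (39.62, -29)]
0.0193 u at v 9 [(-45.88, 61), (-43.12, -12), (-40.88, -24), (-39.12, 20), (-36.62, 25), (-32.12, -32), (-29.38, -40)] [(23.12, 34), (26.38, 9), (38.88, -14)]
0.0193 rail v at u -10 [(7.38, -10), (10.12, -10), (12.38, 41), (22.38, -45)]
0.0193 rail v at u 10 [(12.38, 42), (16.12, -18), (18.38, 21), (22.38, -46)]
0.0193 rail u [(-23.38, 29)] [(16.12, -43)]
0.0193 stop v -41 [(-12.62, 61), (-8.12, -34), (-6.12, 31), (-4.12, 16), (6.12, -37), (8.12, 32), (13.12, -69)]
0.0193 stop v 35 [(-12.38, 43), (13.62, -44)]
```

Run:
```python
from rect import *
a=np.radians(-15); e=np.array([np.cos(a),np.sin(a)]); O=np.array([.5896,.2252])
for t,yr in(("L",90),("G",0),("G2",0),("G3",0)):
    g=cv2.GaussianBlur(rect(t,O[0],O[1],.036,a,100,60,4),(0,0),1).astype(float)@[.11,.59,.3]
    for v in(-5,5):
        p=g[(30+v-2)*4:(30+v+2)*4].mean(0)[170:240]; d=np.gradient(p); i,j=d.argmin(),d.argmax(); print(t,v,"mark u",((i+j)/2+170.5)/4-50,round(d.min()),round(d.max()))
```

```text
L -5 mark u 0.75 -2 2
L 5 mark u 0.625 -2 2
G -5 mark u 0.75 -3 3
G 5 mark u 0.75 -3 3
G2 -5 mark u 0.75 -5 5
G2 5 mark u 0.75 -4 4
G3 -5 mark u 0.75 -5 6
G3 5 mark u 0.625 -5 5
```

```bash
cat > m.py <<'E'
from rect import *; import sys
def bar(tag,p,yaw,z):
    g=cv2.GaussianBlur(rect(tag,p[0],p[1],z,yaw,100,80,4),(0,0),1).astype(float)@[.11,.59,.3]
    us=[]
    for v in(-6,0,6):
        d=np.gradient(g[(40+v-2)*4:(40+v+2)*4].mean(0)); 
        l=d[60:130].argmax()+60; h=d[270:340].argmin()+270; m=d[180:240]; k=(m.argmin()+m.argmax())/2+180
        us.append([(x+.5)/4-50 for x in(l,k,h)])
    vs=[]
    for u in(-15,0,15):
        d=abs(np.gradient(g[:,(50+u-4)*4:(50+u+4)*4].mean(1))); vs.append([(x+.5)/4-40 for x in(d[100:130].argmax()+100,d[190:222].argmax()+190)])
    return np.round(us,2),np.round(vs,2)
E
python3 - <<'E'
from m import *
p=np.array([.62391848,-.08004949,.07102721]); yw=np.radians(17.06)
us,vs=bar("K",p,yw,p[2]+.0445); print(us,vs)
u=(us[:,0]+us[:,2]).mean()/2; v=np.median(vs.mean(1)); print(u,v)
Rm=lambda a:np.array([[np.cos(a),-np.sin(a)],[np.sin(a),np.cos(a)]])
b=p[:2]+Rm(yw)@[u/1e3,v/1e3]
h=np.array([.6086,-.0318])+Rm(np.radians(17))@[-.0030,.00035]
d=h-b; print("bar",b,"target",h,"world shift mm",d*1e3,"holder frame",Rm(np.radians(17)).T@d*1e3)
for y in(14,):
    q=h+Rm(np.radians(17))@[0,y/1e3]-b; print("approach shift",q*1e3)
E
```

```text
[[-25.12   0.88  26.88]
 [-25.12   0.88  26.88]
 [-25.12   0.88  26.88]] [[-12.38  11.38]
 [-12.12  11.38]
 [-12.12  11.38]]
0.879999999999999 -0.3699999999999992
bar [ 0.62486831 -0.08014504] target [ 0.60562876 -0.03234241] world shift mm [-19.23955066  47.80263261] holder frame [-4.42273662 51.33898513]
approach shift [-23.33275453  61.19089919]
```

Measured relative to the bar in the same picture, the approach shift is (-23.3, +61.2) mm. I'll go over the fixed edge, then down to about 8 mm above the deck.

Call:
step_arm:
  rows:
    - [[-8, 20, 0], [0, 0, 0], 0]
    - [[-16, 45, 0], [0, 0, 0], 0]
    - [[-23.3, 61.2, 0], [0, 0, 0], 0]
    - [[-23.3, 61.2, 0], [0, 0, 0], 0]
    - [[-23.3, 61.2, -15], [0, 0, 0], 0]
    - [[-23.3, 61.2, -30], [0, 0, 0], 0]
    - [[-23.3, 61.2, -42], [0, 0, 0], 0]
    - [[-23.3, 61.2, -50], [0, 0, 0], 0]
    - [[-23.3, 61.2, -55], [0, 0, 0], 0]
    - [[-23.3, 61.2, -57.5], [0, 0, 0], 0]
    - [[-23.3, 61.2, -57.5], [0, 0, 0], 0]
    - [[-23.3, 61.2, -57.5], [0, 0, 0], 0]

```text
clock: 14.9
position: [0.6012, -0.0204, 0.0142]
eef_rot: [1.868, 2.525, 0.001]
force: [0.2, -1.2, -3.1]
opening: 0.0517
finger_force: 64.5
```

Run:
```python
from m import *
s=r.read_state(); p=s["position"]; R=cv2.Rodrigues(s["eef_rot"])[0]; yw=np.arctan2(R[1,1],R[0,1]); c=cal("wrist"); f=r.grab_frame("wrist"); cv2.imwrite("pics/A.png",f); np.savez("pics/A.npz",*c)
print(p,np.degrees(yw),s["force"]); us,vs=bar("A",p,yw,p[2]+.0445); print(us,vs)
```

```text
[ 0.60119344 -0.02041223  0.0142163 ] 16.994561741941016 [ 0.17869082 -1.21950559 -3.07973718]
[[-25.38   0.75  26.88]
 [-25.38   0.75  26.88]
 [-25.12   0.75  26.88]] [[-12.38  11.38]
 [-12.12  11.38]
 [-12.38  11.38]]
```

Call:
step_arm:
  rows:
    - [[0, 0, -1], [0, 0, 0], 0]
    - [[0.9, -2.9, -1], [0, 0, 0], 0]
    - [[1.8, -5.8, -1], [0, 0, 0], 0]
    - [[2.7, -8.7, -1], [0, 0, 0], 0]
    - [[3.6, -11.6, -1], [0, 0, 0], 0]
    - [[4.4, -14.4, -1], [0, 0, 0], 0]
    - [[4.4, -14.4, -1], [0, 0, 0], 0]
    - [[4.4, -14.4, -1], [0, 0, 0], 0]

```text
clock: 15.95
position: [0.6061, -0.0327, 0.013]
eef_rot: [-1.869, -2.525, -0.006]
force: [1.9, 9.6, -3.2]
opening: 0.052
finger_force: 64.4
```

Run:
```python
from m import *
s=r.read_state(); p=s["position"]; R=cv2.Rodrigues(s["eef_rot"])[0]; yw=np.arctan2(R[1,1],R[0,1]); c=cal("wrist"); f=r.grab_frame("wrist"); cv2.imwrite("pics/C.png",f); np.savez("pics/C.npz",*c)
us,vs=bar("C",p,yw,p[2]+.0445); print(p,us,vs,np.degrees(yw))
u,v=(us[:,0]+us[:,2]).mean()/2,vs.mean()
Rm=lambda a:np.array([[np.cos(a),-np.sin(a)],[np.sin(a),np.cos(a)]])
b=p[:2]+Rm(yw)@[u/1e3,v/1e3]; h=np.array([.60563,-.03234])
print("bar in holder rel. target",Rm(np.radians(17)).T@(b-h)*1e3)
g=cv2.GaussianBlur(rect("C",h[0],h[1],.0183,np.radians(17),160,80,4),(0,0),1).astype(float)@[.11,.59,.3]
for u in(-18,-8,10):
    d=np.gradient(g[:,(80+u-3)*4:(80+u+3)*4].mean(1)); print("rail v",u,[(round((i+.5)/4-40,2),round(d[i]*4)) for i in range(200,280) if abs(d[i])>1.5 and abs(d[i])>=abs(d[i-3:i+4]).max()])
d=np.gradient(g[(40+18)*4:(40+21)*4].mean(0)); print("rail u",[(round((i+.5)/4-80,2),round(d[i]*4)) for i in range(200,420) if abs(d[i])>1.5 and abs(d[i])>=abs(d[i-3:i+4]).max()])
```

```text
[ 0.60607738 -0.03267693  0.01300704] [[-25.38   0.75  26.62]
 [-25.38   0.62  26.62]
 [-25.38   0.62  26.62]] [[-12.12  11.38]
 [-12.12  11.38]
 [-13.12  11.38]] 16.988169277875805
bar in holder rel. target [ 0.94921042 -0.98980756]
rail v -18 [(12.38, 46), (22.88, -29), (26.62, 21)]
rail v -8 [(12.38, 48), (23.12, -32)]
rail v 10 [(12.12, 48), (15.12, -29), (17.38, 26), (19.62, 10), (23.12, -33)]
rail u [(-20.62, 54), (-15.12, -7), (-10.88, 7), (8.88, -7), (13.12, 8), (19.12, -51)]
```

The bar is past the edge by about 1 mm in y, and about 1 mm too far in +x. I'll correct that and lower partway, checking the force.

Call:
step_arm:
  rows:
    - [[-1, -0.3, 0], [0, 0, 0], 0]
    - [[-1, -0.3, 0], [0, 0, 0], 0]
    - [[-1, -0.3, -1.5], [0, 0, 0], 0]
    - [[-1, -0.3, -3], [0, 0, 0], 0]
    - [[-1, -0.3, -4], [0, 0, 0], 0]
    - [[-1, -0.3, -4.5], [0, 0, 0], 0]
    - [[-1, -0.3, -4.5], [0, 0, 0], 0]

```text
clock: 16.88
position: [0.6048, -0.0335, 0.0089]
eef_rot: [-1.868, -2.525, -0.004]
force: [-0.4, 6.7, 0.7]
opening: 0.0518
finger_force: 64.9
```

Call:
step_arm:
  rows:
    - [[-0.7, -0.2, 0.5], [0, 0, 0], 0]
    - [[-0.7, -0.2, 0.5], [0, 0, 0], 0]
    - [[-0.7, -0.2, 0], [0, 0, 0], 0]
    - [[-0.7, -0.2, -1], [0, 0, 0], 0]
    - [[-0.7, -0.2, -1], [0, 0, 0], 0]

```text
clock: 17.5
position: [0.6048, -0.0336, 0.0084]
eef_rot: [1.869, 2.525, 0.005]
force: [1.0, 8.0, 1.0]
opening: 0.0517
finger_force: 65.2
```

Call:
step_arm:
  rows:
    - [[0, 0, -0.7], [0, 0, 0], 0]
    - [[0, 0, -1.4], [0, 0, 0], 0]
    - [[0, 0, -2.1], [0, 0, 0], 0]
    - [[0, 0, -2.1], [0, 0, 0], 0]

```text
clock: 18.0
position: [0.605, -0.0338, 0.0065]
eef_rot: [1.868, 2.524, 0.005]
force: [0.9, 6.2, 2.4]
opening: 0.0519
finger_force: 65.2
```

Call:
step_arm:
  rows:
    - [[0, 0, -0.7], [0, 0, 0], 0]
    - [[0, 0, -1.4], [0, 0, 0], 0]
    - [[0, 0, -1.8], [0, 0, 0], 0]
    - [[0, 0, -1.8], [0, 0, 0], 0]

```text
clock: 18.5
position: [0.605, -0.0339, 0.005]
eef_rot: [1.868, 2.524, 0.005]
force: [-0.5, 7.2, 4.2]
opening: 0.0521
finger_force: 65.5
```

Call:
step_arm:
  rows:
    - [[0, 0, -0.5], [0, 0, 0], 0]
    - [[0, 0, -0.8], [0, 0, 0], 0]
    - [[0, 0, -0.8], [0, 0, 0], 0]

```text
clock: 18.88
position: [0.605, -0.0339, 0.0049]
eef_rot: [1.868, 2.525, 0.005]
force: [-2.3, 7.3, 9.5]
opening: 0.0519
finger_force: 66.1
```

It is seated on the deck at the expected height. I'll release it.

Call:
step_arm:
  rows:
    - [[0, 0, 0.3], [0, 0, 0], 0.35]
    - [[0, 0, 0.3], [0, 0, 0], 0.5]
    - [[0, 0, 0.3], [0, 0, 0], 0.6]
    - [[0, 0, 0.3], [0, 0, 0], 0.6]
    - [[0, 0, 0.3], [0, 0, 0], 0.6]
    - [[0, 0, 10], [0, 0, 0], 0.6]
    - [[0, 0, 30], [0, 0, 0], 0.6]
    - [[0, 0, 60], [0, 0, 0], 0.6]
    - [[15, -50, 80], [0, 0, 0], 0.6]
    - [[15, -50, 80], [0, 0, 0], 0.6]
    - [[15, -50, 80], [0, 0, 0], 0.6]

```text
clock: 20.25
position: [0.6187, -0.0854, 0.0835]
eef_rot: [1.87, 2.524, 0.001]
force: [0.5, 1.0, -0.7]
opening: 0.0685
finger_force: 0.0
```

```bash
python3 look.py F bar53 clip_tip
python3 - <<'E'
from rect import *
s=r.read_state(); print(s["opening"],s["force"])
h=(.60563,-.03234); yw=np.radians(17)
a=rect("F",h[0],h[1],.0133,yw,160,70,4); b=rect("F",h[0],h[1],.0493,yw,160,70,4)
cv2.imwrite("pics/Fv.png",np.vstack([a,b]))
print(edges(b))
E
```

```text
20.25 [ 0.61866497 -0.08539476  0.08354116] [1.86959275e+00 2.52381065e+00 1.05744671e-03] [-2.63556461e-01  3.39050114e-01  1.63832537e+00  3.90944926e-04
  1.16328871e+00 -5.59357065e-01]
bar53 0.84 [286, 113, 376, 156] ctr [ 0.6059 -0.0325] [40.9 89.9 88.6]
clip_tip 0.56 [237, 154, 359, 204] ctr [ 0.5955 -0.0659] [ 41.7 124.2  84.1]
0.06819211644831541 [ 0.60783384  0.33223904 -0.45574047]Traceback (most recent call last):
  File "<stdin>", line 6, in <module>
  File "rect.py", line 14, in edges
    d=np.gradient(p)*s; k=[i for i in range(2,n-2) if abs(d[i])>4 and abs(d[i])>=abs(d[i-4:i+5]).max()]
                                                                                 ~~~~~~~~~~~~~~~~~~~^^
    return umr_maximum(a, axis, None, out, keepdims, initial, where)
ValueError: zero-size array to reduction operation maximum which has no identity
```

View pics/Fv.png

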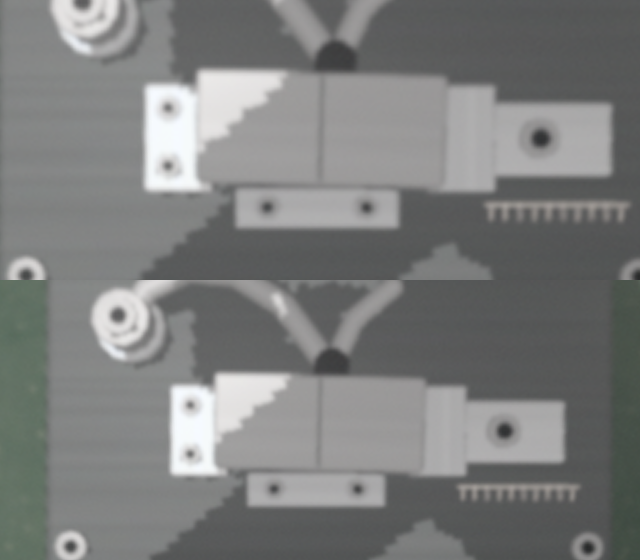

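The bar is down between both stops, the roller is on its -y side at (335,55), and the rail is below it. It looks turned by about 1°, so I'll measure that.

```bash
cat > chk.py <<'E'
from rect import *; import sys
t=sys.argv[1]; h=(.60563,-.03234); yw=np.radians(17)
def vedge(z,us,lo,hi,sg):
    g=cv2.GaussianBlur(rect(t,*h,z,yw,160,80,8),(0,0),2).astype(float)@[.11,.59,.3]; o=[]
    for u in us:
        d=np.gradient(g[:,int((80+u-2)*8):int((80+u+2)*8)].mean(1)); k=slice(int((40+lo)*8),int((40+hi)*8)); dd=d[k]*sg
        i=dd.argmax(); o.append(round((i+k.start+.5)/8-40,2))
    return o
U=(-20,-12,6,14,20)
print("bar top -y edge",vedge(.0493,U,-17,-8,1)); 
d=np.load(f"pics/{t}.npz")
for sg in(1,-1): print("bar top +y edge",sg,vedge(.0493,U,8,16,sg))
print("rail inner",vedge(.0183,(-15,-8,0,6,12),8,16,1)); print("rail outer",vedge(.0183,(-15,-8,0,6,12),19,26,-1))
g=cv2.GaussianBlur(rect(t,*h,.0493,yw,160,80,8),(0,0),2).astype(float)@[.11,.59,.3]
for v in(-8,0,8):
    q=np.gradient(g[(40+v-2)*8:(40+v+2)*8].mean(0)); m=abs(q); print("bar ends",v,(m[400:460].argmax()+400.5)/8-80,(m[820:880].argmax()+820.5)/8-80)
E
python3 chk.py F
```

```text
bar top -y edge [np.float64(-11.69), np.float64(-11.69), np.float64(-11.06), np.float64(-10.81), np.float64(-10.56)]
bar top +y edge 1 [np.float64(14.56), np.float64(13.31), np.float64(13.56), np.float64(13.81), np.float64(10.06)]
bar top +y edge -1 [np.float64(12.31), np.float64(11.94), np.float64(12.19), np.float64(12.44), np.float64(13.19)]
rail inner [np.float64(12.31), np.float64(12.44), np.float64(12.56), np.float64(12.69), np.float64(12.69)]
rail outer [np.float64(21.94), np.float64(22.06), np.float64(22.06), np.float64(22.06), np.float64(21.94)]
bar ends -8 -26.0625 25.9375
bar ends 0 -26.6875 26.5625
bar ends 8 -26.5625 26.3125
```

The bar sits about 1° skew to the rail. I'll regrip it where it stands, which squares it to the tool, press it gently onto the edge and deck, and release again.

Call:
step_arm:
  rows:
    - [[-15.3, 51, 0], [0, 0, 0], 0.6]
    - [[-15.3, 51, 0], [0, 0, 0], 0.6]
    - [[-15.3, 51, -25], [0, 0, 0], 0.6]
    - [[-15.3, 51, -50], [0, 0, 0], 0.6]
    - [[-15.3, 51, -70], [0, 0, 0], 0.6]
    - [[-15.3, 51, -78], [0, 0, 0], 0.6]
    - [[-15.3, 51, -79], [0, 0, 0], 0.6]
    - [[-15.3, 51, -79], [0, 0, 0], 0.3]
    - [[-15.3, 51, -79], [0, 0, 0], 0.1]
    - [[-15.3, 51, -79], [0, 0, 0], 0.1]
    - [[-15.3, 51, -79], [0, 0, 0], 0.1]
    - [[-15.3, 51, -79], [0, 0, 0], 0.1]
  grip_force: 30

```text
clock: 21.9
position: [0.6053, -0.0342, 0.0051]
eef_rot: [1.867, 2.522, 0.004]
force: [4.8, 2.1, 2.6]
opening: 0.0526
finger_force: 34.3
```

Call:
step_arm:
  rows:
    - [[-0.2, 0.7, 0], [0, 0, 0], 0.1]
    - [[-0.4, 1.4, 0], [0, 0, 0], 0.1]
    - [[-0.4, 1.4, -0.6], [0, 0, 0], 0.1]
    - [[-0.4, 1.4, -0.6], [0, 0, 0], 0.1]

```text
clock: 22.4
position: [0.6053, -0.0342, 0.0051]
eef_rot: [1.866, 2.521, 0.002]
force: [3.8, -1.5, 4.7]
opening: 0.0524
finger_force: 34.7
```

Call:
step_arm:
  rows:
    - [[0, 0, 0.3], [0, 0, 0], 0.26]
    - [[0, 0, 0.3], [0, 0, 0], 0.3]
    - [[0, 0, 0.3], [0, 0, 0], 0.4]
    - [[0, 0, 0.3], [0, 0, 0], 0.6]
    - [[0, 0, 0.3], [0, 0, 0], 0.6]
    - [[0, 0, 0.3], [0, 0, 0], 0.6]
    - [[0, 0, 15], [0, 0, 0], 0.6]
    - [[0, 0, 40], [0, 0, 0], 0.6]
    - [[0, 0, 70], [0, 0, 0], 0.6]
    - [[15, -50, 80], [0, 0, 0], 0.6]
    - [[15, -50, 80], [0, 0, 0], 0.6]
    - [[15, -50, 80], [0, 0, 0], 0.6]

```text
clock: 23.9
position: [0.6176, -0.0828, 0.0833]
eef_rot: [-1.87, -2.524, -0.0]
force: [0.8, 0.8, -0.2]
opening: 0.0681
finger_force: 0.0
```

```bash
python3 look.py F2 bar53 clip_tip; python3 chk.py F2 | sed 's/np.float64//g'
```

```text
23.9 [ 0.61757515 -0.08279131  0.08328097] [-1.86979264e+00 -2.52416682e+00 -4.60058241e-04] [-2.59967914e-01  3.37094855e-01  1.64137353e+00  4.28319780e-04
  1.16332132e+00 -5.55816248e-01]
bar53 0.74 [285, 114, 375, 161] ctr [ 0.6056 -0.0325] [41.3 89.9 89.3]
clip_tip 0.97 [237, 160, 359, 206] ctr [ 0.5957 -0.0657] [ 40.9 122.8  84.2]
clip_tip 0.53 [207, 70, 457, 224] ctr [ 0.6097 -0.0369] [250. 153.   0.]
bar top -y edge [(-11.31), (-11.31), (-11.19), (-10.94), (-10.94)]
bar top +y edge 1 [(15.06), (13.69), (13.81), (13.94), (9.69)]
bar top +y edge -1 [(12.44), (12.31), (12.44), (12.44), (13.06)]
rail inner [(12.44), (12.56), (12.56), (12.44), (12.44)]
rail outer [(21.94), (22.19), (21.94), (22.31), (22.31)]
bar ends -8 -26.5625 25.4375
bar ends 0 -27.0625 26.3125
bar ends 8 -26.5625 26.1875
```

```bash
python3 -c "
from rig import r
print(r.finish_job())"
```

```text
the job is handed in; nothing more can be done
None
```

I loaded the 53 mm bar, the longest that fits the gap (measured at about 54.5 mm). It sits flat on the plate between the stops, held by the sprung arm against the fixed edge. I handed the job in with about 24 s on the robot's clock, and I moved no other bar or object.

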